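# Scrape the crusts off the cutting board

## Robot

A 7-joint arm with a two-finger parallel gripper is mounted at the origin on the work surface. World frame = base frame: x ahead of the robot, y to its left, z up, the work surface at z = 0. Lengths are in mm, angles in rad, forces in N, time in s.
With the tool pointing down it reaches from about 425 to 825 mm from the base axis. Payload 3.6 kg.
Tool frame: the origin (TCP) lies midway between the tips of the shut fingers; the grasp point (between the pads) lies 19 mm behind it; z points along the fingers, y is the line along which they close (so a half turn about z gives the same grasp; the last joint's range is limited). The gripper opens to 85 mm and grips with 20 to 120 N. Pads are 22 mm wide; open, the fingers measure 114 mm over their backs; the gripper's body (76 mm by 85 mm) begins 54 mm behind the grasp point. The pads swing forward as they close: fully open they stand 13 mm farther back than shut.
Start: joints at [1.161, 0.615, -0.013, 1.423, 0.008, 1.103, -0.04], TCP at [243.4, -602.675, 198.497] pointing down, gripper open.
Joint ranges: [-3.12, 3.12], [-0.3, 2.06], [-1.34, 1.32], [0.26, 2.42], [-1.36, 4.5], [0.01, 1.98], [-2.84, 2.84]. Speed limits (rad/s): [2.79, 2.79, 3.14, 3.14, 3.14, 3.14, 3.14].

## Interface

Orientations are given as a unit quaternion [w, x, y, z].
In Python, from cell import manip, camera, camera_params, finder gives the robot as it stands.
- The arm moves only by the tool apply_moves, never from a script. Its argument "targets" is one flat list of numbers, 7 for each row, row after row: the turn, a rotation vector about the tool's x, y, z in degrees, then the shift along the tool's x, y, z in mm, then the closure, from 0 (fully open) to 1 (shut). In form: [ax, ay, az, dx, dy, dz, hand, ax, ay, az, dx, dy, dz, hand, ...]. A call has 1 to 12 rows; each row shifts and turns the commanded pose from where the row before left it, along the tool's axes as they then stand; what a row does not reach is not made up. A row lasts 1/12 s, in which the tool goes at most 41.7 mm and 7.16 degrees, less where a joint would pass 70% of its speed; a pose out of reach is approached as far as the arm can. A call with a gripper value outside its range is refused whole. The fingers move at their own pace and stop on an object; "squeeze" is the grip in N (left out, the last holds). Time passes only in rows, so rows that do not move let the fingers close. It gives the time, the measured TCP pose, the force, the opening and the grip force at its end, in the units of the state.
- manip.observe(): the state, without advancing time (a new reading comes with each control period).
- camera(name): name is "scene" or "side" or "wrist"; returns (picture, depth): 384x512x3 uint8, red, green, blue; 384x512 float32, mm along the optical axis (not along the pixel's ray), 0 where there is no reading.
- camera_params(name): a dict with "mtx" (3x3 intrinsics, pixels), "eye" and "attitude" of the camera in the world. Camera axes: x right, y down, z forward; pixel columns grow to the right and rows downward; lengths in mm; the calibration is good to about 2 mm. A picture is of the moment at which its call begins: read the wrist's pose just before it. camera_params takes no time and is no camera call; for the wrist camera it gives the pose at the moment of the call.
- manip.job_done(): hands the job in; it is judged then, once.
Trained networks look in the newest picture that a camera, given by its name, has taken for a name from the list of things; names that differ only in an ending like _2 or _b are one class to them, and where a whole thing is asked for, a point or a joint stands for the part that bears it (a point fixed in the world has none). Each returns a list of dicts, best first, with "score" (0 to 1); they miss things now and then, are a little off and sometimes report something else, mostly with a low value. They report only what shows in the picture. A call takes as long as a camera call. They do not tell look-alikes from the thing itself.
- finder.regions_of(camera, label): "region" (384x512 bool, what is visible of it) and "location" ([column, row] in pixels, amid what is visible of it).
- finder.place_of(camera, label): "location" ([column, row] in pixels: a listed point, or the origin of a listed thing).
The state is a dict: "clock": time; "joint_pos": joint angles; "joint_vel": joint speeds; "effort": joint torques, N m; "tcp_pos": TCP position; "eef_rot": TCP orientation; "force": force on the tool from outside, world axes, zero at the start; "torque": the same for the moment, N m; "gripper_width": finger opening in mm; "grip_force": force on a finger pad.
Only numpy, scipy, OpenCV 4.12 (cv2) and the standard library are available. Lean on these libraries where they do the work, as an engineer would, in place of code of your own. Each camera call takes 0.05 s, during which the arm holds its last target. There are 200 camera calls.

## Task

Take the scraper out of its wooden block and use it to push the three dry bread crusts off the far edge of the cutting board into the steel tray under the mug rack, then stand the scraper back in its block. Do not touch the crusts with the gripper, do not bump the rack, and leave the mugs and the kettle where they are.

Things in the scene. Friction and masses are not known exactly. Their poses are not given: they have to be found in the camera images.
- board: fixed wooden cutting board with a low open steel tray against its far edge. Origin: on the counter under the middle of the edge where they meet; x away from the robot across the tray, y left along that edge, z up (mm). Board x -240 to 0, y -180 to 180, top z 45. Tray outside x 3 to 133, y -190 to 190, rim z 30, walls 4, floor z 5.
- rack: fixed dark wire rack (6 to 8 mm wire) over the tray and the last 15 mm of the board. Origin and axes as the board's. Shelf wires along y at x -15, 20, 65, 110, 155, z 170; guard wire round the outline at z 205; y -205 to 205; legs at the four corners. An upright gripper cannot bring the scraper to the board edge: lean it some 25 to 40 degrees, body towards the robot.
- holder: fixed wooden block, 70 x 156 x 55 mm, with a slot open at the top for the scraper: slot 16 mm wide (its x), 146 mm long (its y), 43 mm deep. Origin: centre of its underside, z up; the slot's floor is at z = 12 mm.
- scraper: scraper, 140 mm tall, 160 g: grey plate 8 mm thick (x), 130 mm wide (y), 85 mm tall, under a dark wooden grip 28 mm thick (x), 100 mm wide (y), from 80 to 140 mm above the scraping edge. Origin: middle of the scraping edge (its lowest edge); z from the edge to the grip. At the start it stands upright in the holder, its axes along the holder's.
- mug_rack: grey mug, 80 mm across, 80 mm tall, standing on the rack; origin centre of its underside. Leave it.
- mug_counter: grey mug, 84 mm across, 100 mm tall, standing on the counter beside the tray; origin centre of its underside. Leave it.
- kettle: steel kettle, 156 mm across, 208 mm tall, handle reaching 117 mm towards its -x; on the counter, on the other side of the board from the holder; origin centre of its underside. Leave it.
- crust_a: dry bread crust, a bar 60 x 24 x 16 mm, 14 g, lying flat on the board at any yaw; origin: its centre; x along its length
- crust_b: dry bread crust, a bar 60 x 26 x 14 mm, 14 g, lying flat on the board at any yaw; origin: its centre; x along its length
- crust_c: dry bread crust, a bar 62 x 22 x 18 mm, 14 g, lying flat on the board at any yaw; origin: its centre; x along its length
Mind the look-alikes: they are no part of the job. What is meant by the scraper is not purple, and is the smaller of those in its own colour.

How it is judged (in metres and radians):
On the way:
1. all three crusts lie in the tray while the scraper is out of its block (x of crust_a in the frame of board between 0 and 0.133 m and y of crust_a in the frame of board between -0.19 and 0.19 m and z of each of crust_a, crust_b, crust_c in the frame of board below 0.04 m and x of crust_b in the frame of board between 0 and 0.133 m and y of crust_b in the frame of board between -0.19 and 0.19 m and x of crust_c in the frame of board between 0 and 0.133 m and y of crust_c in the frame of board between -0.19 and 0.19 m and horizontal distance between scraper and holder above 0.1 m), for 0.2 s.
At the end, for the whole second after the job is handed in: All three crusts rest in the tray: centres past the board edge, inside the tray outline, under 40 mm above the counter. The scraper stands in its slot, edge within 8 mm of the floor, within 12 mm across and 20 mm along of its middle, leaning under 17 degrees, at rest (x of crust_a in the frame of board between 0 and 0.133 m and y of crust_a in the frame of board between -0.19 and 0.19 m and z of each of crust_a, crust_b, crust_c in the frame of board below 0.04 m and x of crust_b in the frame of board between 0 and 0.133 m and y of crust_b in the frame of board between -0.19 and 0.19 m and x of crust_c in the frame of board between 0 and 0.133 m and y of crust_c in the frame of board between -0.19 and 0.19 m and x of scraper in the frame of holder between -0.012 and 0.012 m and y of scraper in the frame of holder between -0.02 and 0.02 m and z of scraper in the frame of holder below 0.02 m and angle between scraper's own z axis and vertical below 0.3 rad and linear speed of scraper below 0.02 m/s and linear speed of each of crust_a, crust_b, crust_c below 0.03 m/s); the robot touches nothing.
It fails at once if the gripper's fingers touch a crust (contact force between the fingers and crust_a above 0.5 N or contact force between the fingers and crust_b above 0.5 N or contact force between the fingers and crust_c above 0.5 N).
It fails at once if the robot or the scraper bumps the rack (over 10 N) (contact force between any of the fingers, the arm, scraper and rack above 10 N).
It fails at once if a mug or the kettle is moved more than 20 mm (distance of any of mug_rack, mug_counter, kettle from where it was at the start of the episode above 0.02 m).
It also fails if it takes over 72 s, if anything falls off the work surface, if the arm or the gripper's body presses on something with over 40 N, if the wrist force passes 120 N, or if a joint passes its speed limit or range.

## Working session

There is one attempt and no reset: what is moved stays moved. The work goes in short steps, Python scripts to look and compute and a tool call to move; the robot and the scene stay as the last step left them, time stands still between calls to the robot, and variables do not carry over. Pictures are saved under pics/ and viewed, at most 10 in all, crops included, and the job is handed in when it is done.

Besides the shell and the picture viewer there is one more tool, called after ">>>" as a command line: name --argument value ..., lists and objects as JSON in quotes. apply_moves: Moves the arm, as the interface text tells. Its arguments: {"type":"object","properties":{"targets":{"type":"array"},"squeeze":{"type":"number"}},"required":["targets"]}

```bash
mkdir -p pics; ls; cat > h.py <<'E'
import numpy as np, cv2
from cell import manip, camera, camera_params, finder
from scipy.spatial.transform import Rotation as R
def rot(a):
    a=np.array(a,float)
    return a if a.shape==(3,3) else R.from_quat(np.r_[a[1:],a[0]]).as_matrix()
def cloud(name,depth):
    p=camera_params(name);K=np.array(p["mtx"]);h,w=depth.shape
    u,v=np.meshgrid(np.arange(w),np.arange(h))
    c=np.dstack([(u-K[0,2])/K[0,0]*depth,(v-K[1,2])/K[1,1]*depth,depth])
    return c@rot(p["attitude"]).T+np.array(p["eye"])
def proj(name,P):
    p=camera_params(name);K=np.array(p["mtx"])
    c=(np.atleast_2d(P)-np.array(p["eye"]))@rot(p["attitude"]);q=c@K.T
    return q[:,:2]/q[:,2:]
E
python3 - <<'E'
from h import *
ims=[]
for n in ["scene","side"]:
    im,d=camera(n);np.savez(f"pics/{n}0.npz",im=im,d=d);cv2.imwrite(f"pics/{n}0.png",im[:,:,::-1])
    print(n,camera_params(n))
    P=cloud(n,d)
    for l in ["board","rack","holder","scraper","mug_rack","mug_counter","kettle","crust_a"]:
        for r in finder.regions_of(n,l)[:5]:
            m=r["region"]&(d>0)
            if m.sum(): print(l,round(r["score"],2),np.round(r["location"]),m.sum(),"med",np.round(np.median(P[m],0)),"lo",np.round(np.percentile(P[m],2,axis=0)),"hi",np.round(np.percentile(P[m],98,axis=0)))
print(manip.observe())
E
```

```text
pics
scene {'mtx': array([[438.68820535,   0.        , 255.04165995],
       [  0.        , 438.68820535, 188.68415496],
       [  0.        ,   0.        ,   1.        ]]), 'eye': array([ 169.96005834,  749.914609  , 1166.01350697]), 'attitude': array([ 0.0803259 , -0.19316737,  0.91660454, -0.34069082])}
board 0.19 [216. 230.] 164 med [632.  84.  60.] lo [605.  55.  45.] hi [663. 104.  65.]
rack 0.82 [174. 224.] 504 med [741. 215. 174.] lo [ 653. -450. -487.] hi [1332.  239.  211.]
holder 0.87 [299. 162.] 660 med [ 477. -295.   52.] lo [ 453. -410.    4.] hi [ 536. -258.   62.]
scraper 0.6 [301. 143.] 494 med [ 493. -320.  128.] lo [ 477. -445.   44.] hi [ 515. -276.  157.]
scraper 0.59 [334. 176.] 1152 med [ 348. -272.   74.] lo [ 288. -295.    2.] hi [ 411. -257.  144.]
scraper 0.58 [328. 114.] 1765 med [ 466. -535.  113.] lo [ 394. -573.    9.] hi [ 546. -503.  195.]
mug_rack 0.81 [152. 204.] 1014 med [763. 174. 223.] lo [724. 130. 179.] hi [801. 213. 256.]
mug_counter 0.62 [252. 144.] 680 med [ 682. -292.   69.] lo [ 646. -355.   13.] hi [ 725. -240.  103.]
kettle 0.89 [210. 31
[... 2097 characters left out ...]
,  0.61484626, -0.01257151,  1.42340582,  0.00811134,
        1.10338292, -0.04042792]), 'joint_vel': array([-1.76783972e-04, -3.31808387e-04, -9.90660929e-05, -5.41491334e-04,
       -8.56871985e-04, -1.22109803e-03, -6.13175687e-04]), 'effort': array([-1.09636924e-04, -4.69095147e+01,  2.59166993e-01, -1.71343499e+01,
        1.01641699e-02,  1.62672997e-03,  3.53239272e-06]), 'tcp_pos': array([ 243.36596625, -602.69521412,  198.53028483]), 'eef_rot': array([2.79407947e-06, 9.81647202e-01, 1.90705981e-01, 5.91425505e-06]), 'force': array([-0.46738671,  0.72577558, -0.09568785]), 'torque': array([-0.0219423 ,  0.02159661, -0.01224137]), 'grip_force': 0.0, 'gripper_width': 85.53011863806086}
```

```bash
python3 - <<'E'
from h import *
a=np.load("pics/scene0.npz")["im"];
c=cv2.resize(a[80:240,240:400],(600,600),interpolation=cv2.INTER_CUBIC);cv2.imwrite("pics/crop1.png",c[:,:,::-1])
cv2.imwrite("pics/scene0b.png",cv2.resize(a,(800,600))[:,:,::-1])
E
```

```text
(no output)
```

View pics/scene0b.png

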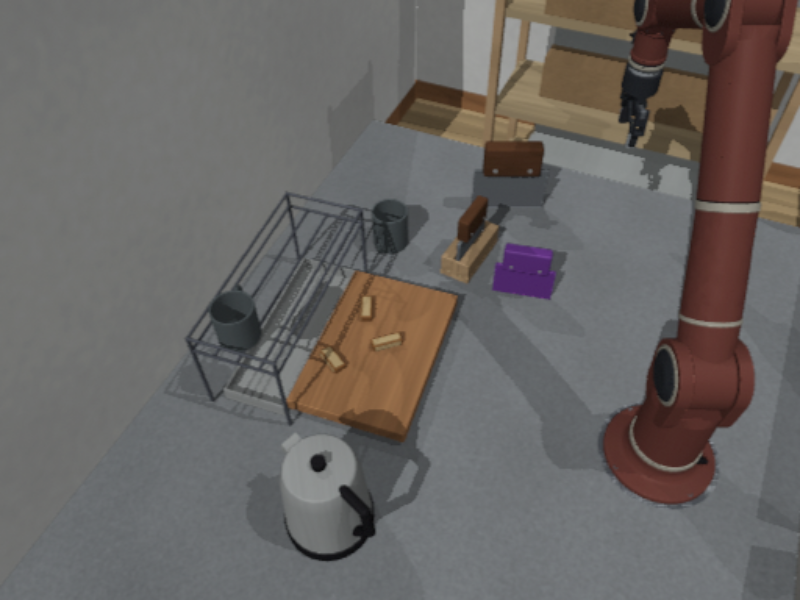

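View pics/crop1.png

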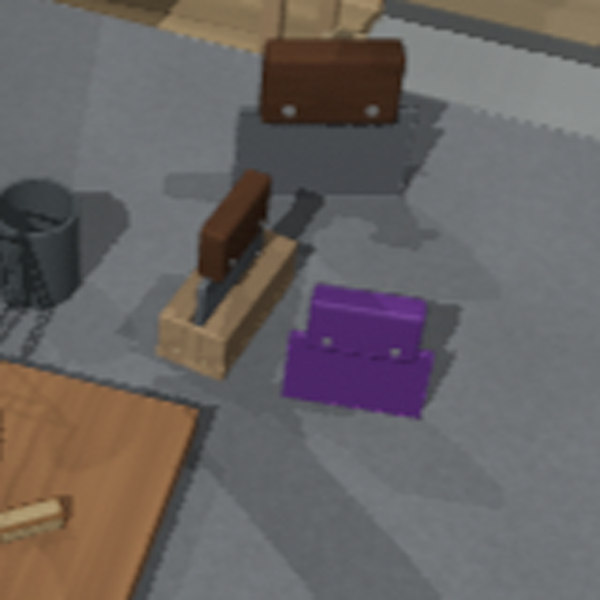

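The scene (512x384 pixels) shows three scrapers: brown/grey in the wooden block at (301,143), a bigger brown/grey one standing free at (328,114), and a purple one at (334,176). The one meant is at (301,143): it isn't purple, it's the smaller of the two grey ones (top about 152 mm against 195), and it stands in the block. The crop confirms this. The crusts are at (213,229), (246,217) and (232,197).

```bash
python3 - <<'E'
from h import *
def rect(P,name):
    r=cv2.minAreaRect(P[:,:2].astype(np.float32));print(name,len(P),np.round(r[0],1),np.round(r[1],1),round(r[2],1),"z",np.round(np.percentile(P[:,2],[5,50,95]),1))
for n in ["scene","side"]:
    z=np.load(f"pics/{n}0.npz");im,d=z["im"],z["d"];P=cloud(n,d);hsv=cv2.cvtColor(im,cv2.COLOR_RGB2HSV).astype(int)
    x,y,Z=P[...,0],P[...,1],P[...,2];ok=d>0
    print(n)
    brd=ok&(abs(Z-45)<5)&(hsv[...,1]>80)&(x>400)&(x<720)&(y>-200)&(y<260); rect(P[brd],"board")
    m=ok&(abs(Z-55)<5)&(hsv[...,1]>60)&(x>420)&(x<560)&(y>-440)&(y<-230); rect(P[m],"holder top")
    m=ok&(Z>85)&(Z<165)&(x>430)&(x<560)&(y>-440)&(y<-230); rect(P[m],"grip")
    m=ok&(Z>145)&(Z<165)&(x>430)&(x<560)&(y>-440)&(y<-230); rect(P[m],"grip top")
    for k,(cx,cy) in enumerate([(631,86),(551,6),(626,-56)]):
        m=ok&(np.hypot(x-cx,y-cy)<50)&(Z>54)&(Z<75);rect(P[m],f"crust{k}")
    m=ok&(Z>150)&(Z<220)&(x>600)&(x<900)&(abs(y)<300);rect(P[m],"rack")
    m=ok&(Z>60)&(Z<110)&(x>630)&(x<740)&(y<-220)&(y>-380);rect(P[m],"mugc")
E
```

```text
scene
board 5959 [569.6   8.5] [241.1 362.6] 5.0 z [42.6 46.4 49.4]
holder top 306 [ 494.7 -338.6] [157.   71.5] 83.6 z [51.7 56.7 59.7]
grip 371 [ 495.1 -331.5] [114.3  29.7] 83.0 z [100.1 144.  156.4]
grip top 180 [ 494.6 -338.3] [100.6  28.6] 83.2 z [147.3 153.8 157.4]
crust0 148 [638.4  92. ] [53.4 60.2] 56.8 z [55.5 60.1 64.2]
crust1 144 [546.6  -1.3] [72.6 31. ] 50.9 z [55.1 64.2 69. ]
crust2 122 [638.  -59.9] [45.7 67.3] 24.7 z [57.6 62.7 66.8]
rack 2351 [758.1  24.2] [180.3 422.4] 4.9 z [170.2 179.6 212.6]
mugc 436 [ 680.9 -304. ] [ 83.4 112.5] 33.8 z [ 62.6  85.1 103. ]
side
board 6813 [571.2  24.6] [239.5 386.9] 4.9 z [44.2 46.6 48.9]
holder top 361 [ 497.7 -335.3] [163.   68.7] 83.0 z [51.8 56.5 59.3]
grip 335 [ 498.4 -325.5] [112.7  29.3] 81.7 z [ 97.9 139.5 155.3]
grip top 148 [ 498.3 -331.9] [100.   27.1] 83.2 z [146.4 153.2 155.9]
crust0 197 [634.3  86.7] [28.1 61.9] 57.8 z [55.1 60.6 63.2]
crust1 181 [553.6   7.2] [63.2 23.9] 41.9 z [55.3 63.9 67.1]
crust2 137 [631.3 -58. ] [24.5 64. ] 25.4 z [55.1 62.5 64.9]
rack 2865 [761.1  29.2] [178.1 420.7] 5.0 z [170.7 185.2 213.5]
mugc 490 [ 695.2 -297.4] [110.6  86. ] 60.9 z [ 63.8  83.9 101.7]
```

>>> apply_moves --targets '[0, 0, 0, 0, 0, -36, 0, 0, 0, 0, 0, 0, -36, 0, 0, 0, 0, 33.4, -15.2, 0, 0, 0, 0, 0, 33.4, -15.2, 0, 0, 0, 0, 0, 33.4, -15.2, 0, 0, 0, 0, 0, 33.4, -15.2, 0, 0, 0, 0, 0, 33.4, -15.2, 0, 0, 0, 0, 0, 33.4, -15.2, 0, 0, 0, 0, 0, 33.4, -15.2, 0, 0, 0, 0, 0, 33.4, -15.2, 0, 0, 0, 0, 0, 33.4, -15.2, 0, 0, 0, 0, 0, 33.4, -15.2, 0, 0]' --squeeze 80

```text
clock: 1.9
tcp_pos: [497.2, -335.3, 270.8]
eef_rot: [0.0, 0.982, 0.191, 0.0]
force: [0.6, -0.8, -0.3]
gripper_width: 85.4
grip_force: 0.0
```

>>> apply_moves --targets '[0, 0, -6.8, 0, 0, 0, 0, 0, 0, -6.8, 0, 0, 0, 0, 0, 0, -6.8, 0, 0, 0, 0, 0, 0, -6.8, 0, 0, 0, 0, 0, 0, -6.8, 0, 0, 0, 0, 0, 0, -6.8, 0, 0, 0, 0, 0, 0, -6.8, 0, 0, 0, 0, 0, 0, -6.8, 0, 0, 0, 0, 0, 0, -6.9, 0, 0, 0, 0, 0, 0, 0, 0, 0, 0, 0]'

```text
clock: 2.73
tcp_pos: [496.0, -336.9, 270.5]
eef_rot: [-0.0, 0.747, 0.665, 0.0]
force: [0.0, -0.1, -0.5]
gripper_width: 85.2
grip_force: 0.0
```

```bash
cat >> h.py <<'E'
def pose(yaw,tilt):  # tool y heading yaw, tool leaning body-back by tilt (deg)
    return R.from_euler('z',yaw,degrees=True).as_matrix()@np.array([[0,1,0],[1,0,0],[0,0,-1.]])@R.from_euler('x',-tilt,degrees=True).as_matrix()
def plan(pos,M=None):
    s=manip.observe();A=rot(s["eef_rot"]);M=A if M is None else M
    print("shift(tool)",np.round(A.T@(np.array(pos)-s["tcp_pos"]),1),"then turn(deg)",np.round(R.from_matrix(A.T@M).as_rotvec(degrees=True),2),"shift if after turn",np.round(M.T@(np.array(pos)-s["tcp_pos"]),1))
def st():
    s=manip.observe();A=rot(s["eef_rot"])
    print("t",s["clock"],"tcp",np.round(s["tcp_pos"],1),"ydir",np.round(A[:,1],3),"z",np.round(A[:,2],3),"F",np.round(s["force"],1),"w",round(s["gripper_width"],1),"g",round(s["grip_force"],1),"q",np.round(s["joint_pos"],2))
def rect(P,name):
    r=cv2.minAreaRect(P[:,:2].astype(np.float32));print(name,len(P),np.round(r[0],1),np.round(r[1],1),round(r[2],1),"z",np.round(np.percentile(P[:,2],[5,50,95]),1))
E
python3 - <<'E'
from h import *
st()
im,d=camera("wrist");cv2.imwrite("pics/w1.png",im[:,:,::-1])
P=cloud("wrist",d);x,y,Z=P[...,0],P[...,1],P[...,2];ok=(d>0)&(x>420)&(x<570)&(y>-440)&(y<-230)
hsv=cv2.cvtColor(im,cv2.COLOR_RGB2HSV).astype(int)
rect(P[ok&(Z>140)&(Z<165)],"grip top")
rect(P[ok&(abs(Z-55)<5)&(hsv[...,1]>60)],"holder top")
plan([496,-336,110],pose(-6.7,0))
E
```

```text
t 2.7333 tcp [ 496.  -336.9  270.5] ydir [ 0.993 -0.115  0.   ] z [ 0.  0. -1.] F [ 0.  -0.1 -0.5] w 85.2 g 0.0 q [ 0.76  0.49 -0.33  1.46  0.16  1.22  0.3 ]
grip top 2043 [ 498.1 -337. ] [99.  27.6] 82.6 z [147.9 151.2 152.6]
holder top 2597 [ 498.2 -336.7] [153.8  69.3] 82.8 z [53.2 54.6 55.9]
shift(tool) [ 8.000e-01 -1.000e-01  1.605e+02] then turn(deg) [ 0.   -0.02 -0.17] shift if after turn [ 9.000e-01 -1.000e-01  1.605e+02]
```

View pics/w1.png

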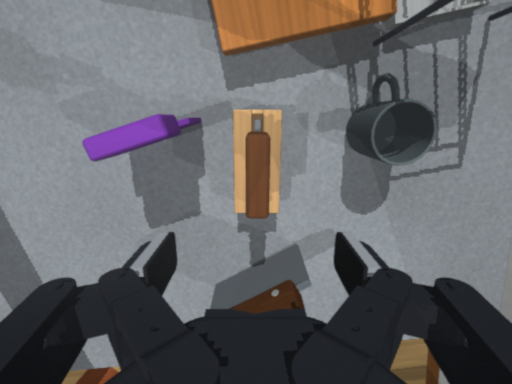

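The wrist view shows the block at columns 234–281, rows 110–213, with the brown grip centred between the fingers at about (258,173). It agrees with the measured centre (498,-337), so I'm descending to grasp.

>>> apply_moves --targets '[0, 0, 0.4, 0, 2, 0, 0, 0, 0, 0, 0, 0, 36, 0, 0, 0, 0, 0, 0, 36, 0, 0, 0, 0, 0, 0, 36, 0, 0, 0, 0, 0, 0, 34, 0, 0, 0, 0, 0, 0, 18, 0, 0, 0, 0, 0, 0, 0, 0, 0, 0, 0, 0, 0, 0, 0.5, 0, 0, 0, 0, 0, 0, 0.8, 0, 0, 0, 0, 0, 0, 1, 0, 0, 0, 0, 0, 0, 1, 0, 0, 0, 0, 0, 0, 1]' --squeeze 80

```text
clock: 3.78
tcp_pos: [499.2, -337.4, 112.3]
eef_rot: [0.002, 0.75, 0.662, 0.0]
force: [-1.7, 2.8, 16.3]
gripper_width: 25.6
grip_force: 62.4
```

>>> apply_moves --targets '[0, 0, 0, 0, 0, 0, 1, 0, 0, 0, 0, 0, 0, 1, 0, 0, 0, 0, 0, 0, 1, 0, 0, 0, 0, 0, 0, 1]'

```text
clock: 4.12
tcp_pos: [499.5, -337.5, 112.5]
eef_rot: [0.002, 0.75, 0.662, 0.001]
force: [-0.2, 0.2, 6.2]
gripper_width: 25.2
grip_force: 79.4
```

```bash
python3 -c "
from h import *
st()"
```

```text
t 4.1167 tcp [ 499.5 -337.5  112.5] ydir [ 0.992 -0.124  0.004] z [ 0.004 -0.002 -1.   ] F [-0.2  0.2  6.2] w 25.2 g 79.4 q [ 0.74  0.65 -0.29  1.67  0.23  0.86  0.23]
```

>>> apply_moves --targets '[0, 0, 0, 0, 0, -15, 1, 0, 0, 0, 0, 0, -30, 1, 0, 0, 0, 0, 0, -35, 1, 0, 0, 0, 0, 0, -35, 1, 0, 0, 0, 0, 0, -25, 1, 0, 0, 0, 0, 0, 0, 1]' --squeeze 100

```text
clock: 4.62
tcp_pos: [501.3, -338.3, 257.0]
eef_rot: [0.006, 0.75, 0.662, 0.002]
force: [1.6, 0.5, -1.2]
gripper_width: 24.5
grip_force: 99.0
```

```bash
cat >> h.py <<'E'
L=100.5; O=np.array([690,20,0.]); YB=5.
def edge():
    s=manip.observe();A=rot(s["eef_rot"]);e=s["tcp_pos"]+L*A[:,2]
    print("edge in board",np.round(R.from_euler('z',-YB,degrees=True).apply(e-O),1))
def goto(bx,by,bz,tilt=35,yaw=5):
    M=pose(yaw,tilt);e=O+R.from_euler('z',YB,degrees=True).apply([bx,by,bz]);plan(e-L*M[:,2],M)
E
python3 - <<'E'
from h import *
st();edge();goto(-112,-85,100)
im,d=camera("side");cv2.imwrite("pics/s2.png",im[:,:,::-1])
E
```

```text
t 4.6167 tcp [ 501.3 -338.3  257. ] ydir [ 0.992 -0.124  0.012] z [ 0.011 -0.006 -1.   ] F [ 1.6  0.5 -1.2] w 24.5 g 99.0 q [ 0.76  0.5  -0.33  1.48  0.17  1.17  0.28]
edge in board [-218.2 -341.2  156.5]
shift(tool) [260.6  -6.1  73.3] then turn(deg) [-34.24   4.05 -11.64] shift if after turn [255.5  -2.2  89.6]
```

>>> apply_moves --targets '[-5.71, 0.68, -1.94, 0, 0, 0, 1, -5.71, 0.68, -1.94, 0, 0, 0, 1, -5.71, 0.68, -1.94, 0, 0, 0, 1, -5.71, 0.68, -1.94, 0, 0, 0, 1, -5.71, 0.68, -1.94, 0, 0, 0, 1, -5.71, 0.68, -1.94, 0, 0, 0, 1]'

```text
clock: 5.17
tcp_pos: [496.5, -335.6, 249.1]
eef_rot: [0.197, 0.645, 0.704, 0.221]
force: [0.6, 1.0, -2.5]
gripper_width: 24.3
grip_force: 99.3
```

>>> apply_moves --targets '[0, 0, 0, 32, 0, 11.2, 1, 0, 0, 0, 32, 0, 11.2, 1, 0, 0, 0, 32, 0, 11.2, 1, 0, 0, 0, 32, 0, 11.2, 1, 0, 0, 0, 32, 0, 11.2, 1, 0, 0, 0, 32, 0, 11.2, 1, 0, 0, 0, 32, 0, 11.2, 1, 0, 0, 0, 31, -2, 11, 1, 0, 0, 0, 0, 0, 0, 1]'

```text
clock: 5.92
tcp_pos: [522.9, -82.2, 184.9]
eef_rot: [0.188, 0.643, 0.709, 0.219]
force: [-0.6, -0.2, -1.2]
gripper_width: 24.6
grip_force: 99.7
```

```bash
python3 - <<'E'
from h import *
st();edge();goto(-112,-85,56);goto(-112,-85,49)
im,d=camera("side");P=cloud("side",d);np.savez("pics/s3.npz",im=im,d=d)
cv2.imwrite("pics/s3.png",cv2.resize(im[80:320,100:420],(800,600),interpolation=cv2.INTER_CUBIC)[:,:,::-1])
E
```

```text
t 5.9167 tcp [522.9 -82.2 184.9] ydir [0.83  0.077 0.552] z [ 0.548  0.069 -0.833] F [-0.6 -0.2 -1.2] w 24.6 g 99.7 q [ 0.66  0.32 -0.54  2.29 -0.58  0.02  0.86]
edge in board [-119.8  -85.2  101.2]
shift(tool) [  1.5 -21.   42. ] then turn(deg) [-1.48 -1.21  0.21] shift if after turn [  2.3 -22.1  41.4]
shift(tool) [  1.4 -24.9  47.9] then turn(deg) [-1.48 -1.21  0.21] shift if after turn [  2.3 -26.1  47.2]
```

View pics/s3.png

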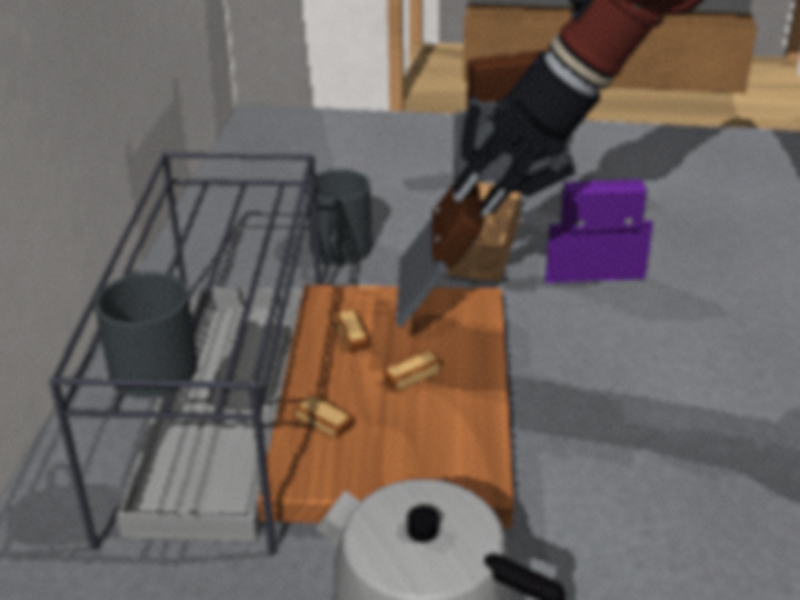

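The side view shows the scraper held straight, with its edge over the board behind the crust at crop (352,330), and all three crusts undisturbed. Joint 6 is at its limit, so I'll use a 30° lean.

>>> apply_moves --targets '[3.5, -1.2, 0.2, 0, 0, 0, 1, 0, 0, 0, 0, 0, 0, 1]'

```text
clock: 6.13
tcp_pos: [525.3, -91.9, 184.6]
eef_rot: [0.185, 0.652, 0.708, 0.199]
force: [1.1, 1.3, -0.8]
gripper_width: 24.2
grip_force: 99.7
```

```bash
python3 - <<'E'
from h import *
st();edge();goto(-112,-85,56,30);goto(-112,-85,49,30)
E
```

```text
t 6.1333 tcp [525.3 -91.9 184.6] ydir [0.85  0.07  0.522] z [ 0.521  0.04  -0.853] F [ 1.1  1.3 -0.8] w 24.2 g 99.7 q [ 0.5   0.3  -0.34  2.25 -0.57  0.08  0.84]
edge in board [-121.4  -97.7   98.9]
shift(tool) [ 12.3 -11.9  41.5] then turn(deg) [ 1.48  0.29 -0.27] shift if after turn [ 12.2 -10.7  41.8]
shift(tool) [ 12.3 -15.5  47.4] then turn(deg) [ 1.48  0.29 -0.27] shift if after turn [ 12.2 -14.2  47.9]
```

>>> apply_moves --targets '[1.5, 0.3, -0.3, 0, 0, 0, 1, 0, 0, 0, 4, -3.5, 14, 1, 0, 0, 0, 4, -3.5, 14, 1, 0, 0, 0, 4, -3.5, 14, 1, 0, 0, 0, 0, 0, 0, 1]'

```text
clock: 6.55
tcp_pos: [535.7, -77.9, 145.0]
eef_rot: [0.169, 0.653, 0.713, 0.191]
force: [0.2, -0.3, -2.1]
gripper_width: 24.6
grip_force: 99.6
```

```bash
python3 - <<'E'
from h import *
st();edge();goto(-112,-85,49,30)
E
```

```text
t 6.55 tcp [535.7 -77.9 145. ] ydir [0.867 0.074 0.492] z [ 0.49   0.051 -0.87 ] F [ 0.2 -0.3 -2.1] w 24.6 g 99.6 q [ 0.44  0.39 -0.33  2.26 -0.71  0.01  0.96]
edge in board [-112.8  -83.3   57.5]
shift(tool) [-1.  -4.4  7.8] then turn(deg) [-0.5  -0.49 -0.1 ] shift if after turn [-0.9 -4.5  7.7]
```

>>> apply_moves --targets '[5, 0, 0, 0, 9, 0, 1, 0, 0, 0, 0, 0, 0, 1]'

```text
clock: 6.72
tcp_pos: [542.1, -80.5, 146.2]
eef_rot: [0.159, 0.656, 0.716, 0.175]
force: [1.3, 0.3, -0.9]
gripper_width: 24.4
grip_force: 99.7
```

```bash
python3 - <<'E'
from h import *
st();edge();goto(-112,-85,47.5,24);goto(-60,-85,47.5,27);goto(5,-85,47.5,30)
E
```

```text
t 6.7167 tcp [542.1 -80.5 146.2] ydir [0.885 0.077 0.459] z [ 0.457  0.042 -0.888] F [ 1.3  0.3 -0.9] w 24.4 g 99.7 q [ 0.28  0.39 -0.13  2.21 -0.7   0.11  0.94]
edge in board [-110.   -87.    56.9]
shift(tool) [ 2.2 -0.3  7.6] then turn(deg) [ 3.34 -0.12 -0.03] shift if after turn [2.2 0.2 7.6]
shift(tool) [ 2.2 40.7 31.3] then turn(deg) [ 0.34 -0.12 -0.03] shift if after turn [ 2.2 40.8 31.1]
shift(tool) [ 2.2 93.1 61.3] then turn(deg) [-2.66 -0.12 -0.04] shift if after turn [ 2.2 90.2 65.6]
```

>>> apply_moves --targets '[0, 0, 0, 1.5, -2, 4, 1, 0, 0, 0, 0.5, -2, 4, 1, 0, 0, 0, 0, 0, 0, 1]'

```text
clock: 6.97
tcp_pos: [539.5, -75.1, 136.4]
eef_rot: [0.156, 0.656, 0.717, 0.177]
force: [0.6, -0.7, 0.4]
gripper_width: 24.4
grip_force: 99.9
```

```bash
python3 - <<'E'
from h import *
st();edge();goto(-60,-85,47.5,27);goto(5,-85,47.5,30)
im,d=camera("side");P=cloud("side",d);cv2.imwrite("pics/s4.png",cv2.resize(im[140:300,180:393],(800,600),interpolation=cv2.INTER_CUBIC)[:,:,::-1])
E
```

```text
t 6.9667 tcp [539.5 -75.1 136.4] ydir [0.885 0.078 0.458] z [ 0.456  0.049 -0.889] F [ 0.6 -0.7  0.4] w 24.4 g 99.9 q [ 0.32  0.4  -0.19  2.23 -0.72  0.07  0.96]
edge in board [-112.1  -80.7   47.1]
shift(tool) [-3.6 47.  23.5] then turn(deg) [ 0.27 -0.52  0.03] shift if after turn [-3.4 47.1 23.3]
shift(tool) [-3.9 99.5 53.4] then turn(deg) [-2.73 -0.52  0.02] shift if after turn [-3.4 96.8 58.1]
```

View pics/s4.png

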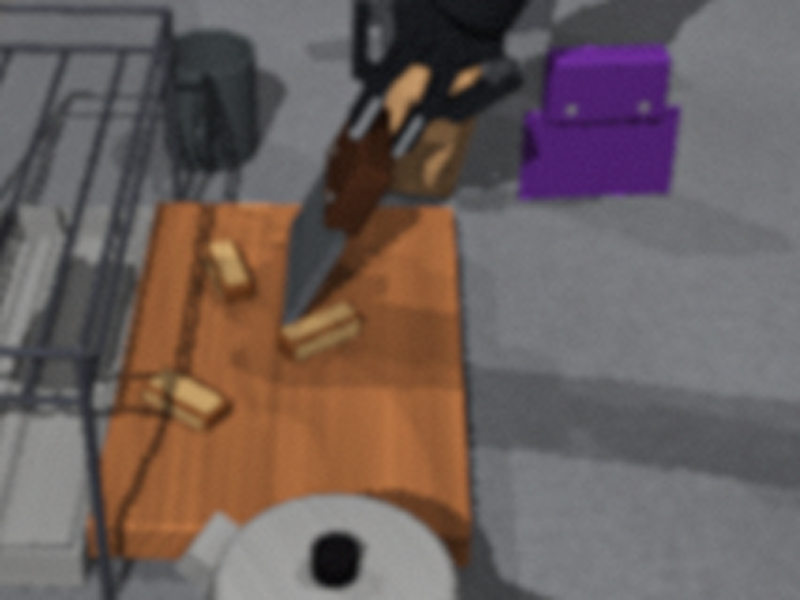

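>>> apply_moves --targets '[-0.4, 0, 0, 0, 9, 4.7, 1, -0.4, 0, 0, 0, 9, 4.7, 1, -0.4, 0, 0, 0, 9, 4.8, 1, -0.4, 0, 0, 0, 9, 4.8, 1, -0.4, 0, 0, 0, 9, 4.9, 1, -0.4, 0, 0, 0, 9, 4.9, 1, 0, 0, 0, 0, 0, 0, 1]'

```text
clock: 7.6
tcp_pos: [603.5, -69.8, 137.0]
eef_rot: [0.171, 0.652, 0.713, 0.192]
force: [0.7, 0.3, -2.0]
gripper_width: 24.3
grip_force: 99.7
```

```bash
python3 - <<'E'
from h import *
st();edge();goto(4,-82,47.5,30);goto(4,-82,47.5,32)
E
```

```text
t 7.6 tcp [603.5 -69.8 137. ] ydir [0.865 0.076 0.496] z [ 0.494  0.051 -0.868] F [ 0.7  0.3 -2. ] w 24.3 g 99.7 q [ 0.26  0.47 -0.15  2.11 -0.73  0.07  0.94]
edge in board [-44.1 -81.2  49.8]
shift(tool) [-0.3 40.2 25.9] then turn(deg) [-0.24 -0.42  0.04] shift if after turn [-0.1 40.1 26. ]
shift(tool) [-0.3 36.7 25.9] then turn(deg) [-2.24 -0.43  0.04] shift if after turn [-0.1 35.6 27.4]
```

>>> apply_moves --targets '[0, 0, 0, 0, 7, 6, 1, 0, 0, 0, 0, 8.3, 5, 1, 0, 0, 0, 0, 8.3, 5, 1, 0, 0, 0, 0, 8.3, 5, 1, 0, 0, 0, 0, 8.3, 5, 1, 0, 0, 0, 0, 0, 0, 1, 0, 0, 0, 0, 0, 0, 1]'

```text
clock: 8.18
tcp_pos: [649.6, -65.5, 134.4]
eef_rot: [0.171, 0.652, 0.714, 0.191]
force: [0.7, 0.1, 0.3]
gripper_width: 24.6
grip_force: 99.8
```

```bash
python3 - <<'E'
from h import *
st();edge()
im,d=camera("side");P=cloud("side",d)
for r in finder.regions_of("side","crust_a")[:5]:
    m=r["region"]&(d>0);print(round(r["score"],2),np.round(r["location"]),np.round(R.from_euler('z',-YB,degrees=True).apply(np.median(P[m],0)-O)))
E
```

```text
t 8.1833 tcp [649.6 -65.5 134.4] ydir [0.865 0.077 0.496] z [ 0.493  0.05  -0.869] F [0.7 0.1 0.3] w 24.6 g 99.8 q [ 0.15  0.52 -0.03  2.   -0.71  0.14  0.9 ]
edge in board [  2.1 -81.   47.1]
0.8 [228. 246.] [-49.  75.  60.]
0.55 [266. 226.] [-136.    3.   63.]
```

>>> apply_moves --targets '[0, 0, 0, 0, -12, -30, 1, 0, 0, 0, 0, -18, -30, 1, 0, 0, 0, 0, -18, -20, 1, 0, 0, 0, 0, 0, 0, 1]'

```text
clock: 8.62
tcp_pos: [561.5, -74.5, 179.7]
eef_rot: [0.168, 0.654, 0.713, 0.189]
force: [-0.2, -0.1, -2.8]
gripper_width: 24.3
grip_force: 99.7
```

```bash
python3 - <<'E'
from h import *
st();edge();goto(-94,93,80,27)
im,d=camera("side");P=cloud("side",d)
B=R.from_euler('z',-YB,degrees=True).apply((P-O).reshape(-1,3)).reshape(P.shape)
hsv=cv2.cvtColor(im,cv2.COLOR_RGB2HSV).astype(int)
m=(d>0)&(B[...,0]>5)&(B[...,0]<130)&(abs(B[...,1])<185)&(B[...,2]<60)&(B[...,2]>-5)&(hsv[...,1]>70)
rect(B[m],"in tray")
m=(d>0)&(abs(B[...,1])<180)&(B[...,0]<0)&(B[...,0]>-240)&(B[...,2]>54)&(B[...,2]<75)
n,lab,_,_=cv2.connectedComponentsWithStats(m.astype(np.uint8))
for i in range(1,n):
    if (lab==i).sum()>40: rect(B[lab==i],i)
cv2.imwrite("pics/s5.png",cv2.resize(im[140:300,130:343],(800,600),interpolation=cv2.INTER_CUBIC)[:,:,::-1])
E
```

```text
t 8.6167 tcp [561.5 -74.5 179.7] ydir [0.869 0.073 0.49 ] z [ 0.488  0.05  -0.872] F [-0.2 -0.1 -2.8] w 24.3 g 99.7 q [ 0.2   0.34 -0.04  2.16 -0.7   0.19  0.92]
edge in board [-87.  -82.2  92.1]
shift(tool) [175.8  -8.4   8.5] then turn(deg) [ 2.36 -0.43 -0.16] shift if after turn [175.9  -7.6   7.5]
in tray 62 [13.7 19.6] [ 15.1 294.9] 0.4 z [ 5.  24.6 31.8]
1 182 [-136.7   -1.7] [62.5 23.9] 37.1 z [55.5 64.  66.5]
2 194 [-49.4  69.9] [30.1 61.3] 53.7 z [55.2 60.4 63.2]
```

View pics/s5.png

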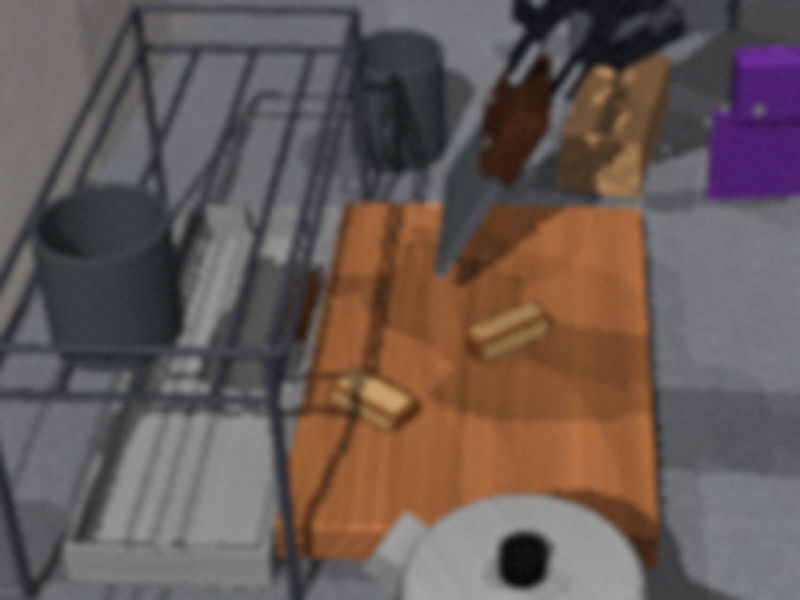

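The picture shows the first crust in the tray by the near wall at (305,300), shaded, and the other two on the board at (375,400) and (510,332), unmoved.

>>> apply_moves --targets '[0, 0, 0, 35, 0, 0, 1, 0, 0, 0, 35, 0, 0, 1, 0, 0, 0, 35, 0, 0, 1, 0, 0, 0, 35, 0, 0, 1, 0, 0, 0, 36, 0, 0, 1, 2.4, -0.4, 0, 0, 0, 0, 1, 0, 0, 0, 0, 0, 0, 1]'

```text
clock: 9.25
tcp_pos: [553.2, 101.1, 180.7]
eef_rot: [0.159, 0.653, 0.72, 0.174]
force: [1.2, -0.3, 0.1]
gripper_width: 23.9
grip_force: 99.7
```

```bash
python3 - <<'E'
from h import *
st();edge();goto(-94,93,48,27)
E
```

```text
t 9.25 tcp [553.2 101.1 180.7] ydir [0.885 0.086 0.457] z [ 0.455  0.043 -0.889] F [ 1.2 -0.3  0.1] w 23.9 g 99.7 q [-0.66  0.37  0.52  2.16 -0.61  0.22  0.46]
edge in board [-83.3  93.1  91.3]
shift(tool) [  0.4 -28.9  33.6] then turn(deg) [ 0.2  -0.17  0.47] shift if after turn [  0.2 -28.8  33.7]
```

>>> apply_moves --targets '[0, 0, 0, 0, -10, -4.5, 1, 0, 0, 0, 0, -7, 14, 1, 0, 0, 0, 0, -7, 14, 1, 0, 0, 0, 0, -5, 10, 1, 0, 0, 0, 0, 0, 0, 1, 0, 0, 0, 0, 0, 0, 1]'

```text
clock: 9.75
tcp_pos: [541.9, 93.3, 137.3]
eef_rot: [0.159, 0.658, 0.715, 0.173]
force: [-0.1, -0.5, -2.3]
gripper_width: 24.6
grip_force: 99.7
```

```bash
python3 - <<'E'
from h import *
st();edge();goto(-94,93,48,27);goto(4,93,47.5,30)
E
```

```text
t 9.75 tcp [541.9  93.3 137.3] ydir [0.887 0.074 0.457] z [ 0.455  0.039 -0.89 ] F [-0.1 -0.5 -2.3] w 24.6 g 99.7 q [-0.45  0.41  0.26  2.24 -0.71  0.05  0.55]
edge in board [-95.3  85.8  47.9]
shift(tool) [7.1 1.5 0.4] then turn(deg) [ 0.17  0.07 -0.19] shift if after turn [7.1 1.5 0.5]
shift(tool) [ 7.4 83.1 45.8] then turn(deg) [-2.83  0.07 -0.19] shift if after turn [ 7.1 80.8 49.8]
```

>>> apply_moves --targets '[-0.3, 0, 0, 0.5, 9.2, 5, 1, -0.3, 0, 0, 0.5, 9.2, 5.1, 1, -0.3, 0, 0, 0.5, 9.2, 5.2, 1, -0.3, 0, 0, 0.5, 9.2, 5.3, 1, -0.3, 0, 0, 0.5, 9.2, 5.4, 1, -0.3, 0, 0, 0.5, 9.2, 5.4, 1, 0, 0, 0, 0, 0, 0, 1]'

```text
clock: 10.33
tcp_pos: [607.8, 104.3, 136.3]
eef_rot: [0.17, 0.654, 0.714, 0.186]
force: [0.1, 0.1, -1.5]
gripper_width: 24.8
grip_force: 99.7
```

```bash
python3 - <<'E'
from h import *
st();edge();goto(4,90,47.5,30)
E
```

```text
t 10.3333 tcp [607.8 104.3 136.3] ydir [0.87  0.076 0.488] z [ 0.486  0.042 -0.873] F [ 0.1  0.1 -1.5] w 24.8 g 99.7 q [-0.44  0.48  0.27  2.1  -0.71  0.08  0.55]
edge in board [-25.6  91.1  48.6]
shift(tool) [-1.1 23.9 15.4] then turn(deg) [-0.82  0.01  0.02] shift if after turn [-1.1 23.6 15.7]
```

>>> apply_moves --targets '[0, 0, 0, 0, 8.4, 5.3, 1, 0, 0, 0, 0, 8.4, 5, 1, 0, 0, 0, 0, 8.4, 5, 1, 0, 0, 0, 0, 0, 0, 1, 0, 0, 0, 0, 0, 0, 1]'

```text
clock: 10.75
tcp_pos: [635.2, 106.4, 135.0]
eef_rot: [0.17, 0.654, 0.714, 0.185]
force: [0.4, -0.2, -0.3]
gripper_width: 24.5
grip_force: 99.8
```

```bash
cat > look.py <<'E'
from h import *
def look():
    im,d=camera("side");P=cloud("side",d)
    B=R.from_euler('z',-YB,degrees=True).apply((P-O).reshape(-1,3)).reshape(P.shape)
    m=(d>0)&(abs(B[...,1])<180)&(B[...,0]<25)&(B[...,0]>-240)&(B[...,2]>54)&(B[...,2]<75)
    n,lab,_,_=cv2.connectedComponentsWithStats(m.astype(np.uint8))
    for i in range(1,n):
        if (lab==i).sum()>40: rect(B[lab==i],i)
    return im
E
python3 - <<'E'
from look import *
st();edge();look()
E
```

```text
t 10.75 tcp [635.2 106.4 135. ] ydir [0.871 0.076 0.486] z [ 0.484  0.042 -0.874] F [ 0.4 -0.2 -0.3] w 24.5 g 99.8 q [-0.45  0.52  0.3   2.03 -0.71  0.13  0.55]
edge in board [ 1.8 90.9 47.1]
1 192 [-136.5   -0.5] [62.8 23.6] 35.7 z [54.6 64.1 67.4]
3 94 [-3.  94.1] [ 14.2 129.9] 4.2 z [56.5 65.2 74.2]
```

>>> apply_moves --targets '[0, 0, 0, 0, 3.5, 2, 1, 0, 0, 0, 0, 0, 0, 1, 0, 0, 0, 0, -12, -30, 1, 0, 0, 0, 0, -18, -30, 1, 0, 0, 0, 0, -18, -20, 1, 0, 0, 0, 0, 0, 0, 1]'

```text
clock: 11.3
tcp_pos: [551.6, 99.5, 180.6]
eef_rot: [0.166, 0.655, 0.714, 0.183]
force: [-0.5, -0.2, -2.1]
gripper_width: 24.3
grip_force: 99.7
```

```bash
python3 - <<'E'
from look import *
st();edge();im=look();cv2.imwrite("pics/s6.png",cv2.resize(im[140:300,130:343],(800,600),interpolation=cv2.INTER_CUBIC)[:,:,::-1])
goto(-185,0,110,20);goto(-185,0,110,15)
E
```

```text
t 11.3 tcp [551.6  99.5 180.6] ydir [0.874 0.076 0.479] z [ 0.477  0.045 -0.878] F [-0.5 -0.2 -2.1] w 24.3 g 99.7 q [-0.63  0.35  0.48  2.19 -0.65  0.17  0.49]
edge in board [-82.8  91.5  92.4]
1 103 [-143.5    3.3] [58.3 20.3] 54.6 z [55.2 63.1 66.4]
shift(tool) [-91.2 -68.6 -64.7] then turn(deg) [ 8.81 -0.12  0.01] shift if after turn [-91.3 -77.6 -53.2]
shift(tool) [-91.2 -60.  -62.9] then turn(deg) [ 1.381e+01 -1.200e-01  1.000e-02] shift if after turn [-91.3 -73.2 -46.6]
```

View pics/s6.png

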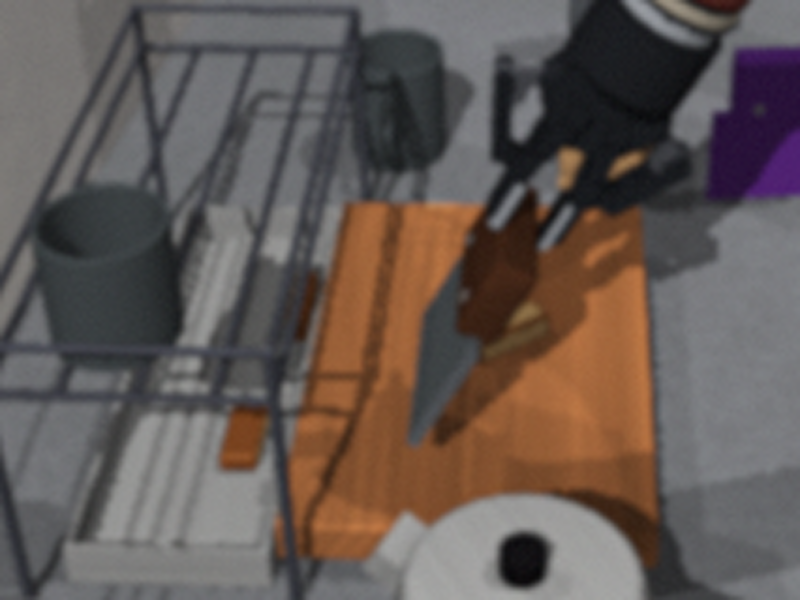

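Two crusts are now in the tray, at (305,300) and (245,435). The last is partly hidden behind the scraper at (515,332).

>>> apply_moves --targets '[0, 0, 0, 0, 0, -30, 1, 6.9, 0, 0, 0, 0, 0, 1, 6.9, 0, 0, 0, 0, 0, 1, 0, 0, 0, -23, -17, -4, 1, 0, 0, 0, -23, -17, -4, 1, 0, 0, 0, -23, -17, -4, 1, 0, 0, 0, -23, -17, -4, 1, 0, 0, 0, 0, 0, 0, 1]'

```text
clock: 12.02
tcp_pos: [479.3, -4.3, 201.2]
eef_rot: [0.099, 0.671, 0.726, 0.108]
force: [-1.3, 0.4, -1.9]
gripper_width: 24.5
grip_force: 99.8
```

```bash
python3 - <<'E'
from look import *
st();edge();goto(-184,0,80,15);goto(-184,0,47.5,15);look()
E
```

```text
t 12.0167 tcp [479.3  -4.3 201.2] ydir [0.954 0.075 0.29 ] z [ 0.289  0.025 -0.957] F [-1.3  0.4 -1.9] w 24.5 g 99.8 q [-0.62  0.28  0.76  2.16 -0.49  0.53  0.57]
edge in board [-182.9   -5.8  105. ]
shift(tool) [ 5.8 -5.1 23.7] then turn(deg) [ 1.88  0.01 -0.48] shift if after turn [ 5.8 -4.3 23.8]
shift(tool) [  5.7 -14.6  54.8] then turn(deg) [ 1.88  0.01 -0.48] shift if after turn [  5.8 -12.7  55.2]
1 184 [-136.8   -2.7] [64.1 26.4] 36.4 z [56.  63.6 66.6]
```

>>> apply_moves --targets '[0, 0, 0, 2, -6, 17, 1, 0, 0, 0, 2, -6, 17, 1, 0, 0, 0, 1, -5, 17, 1, 0, 0, 0, 0, 0, 3, 1, 0, 0, 0, 0, 0, 0, 1]'

```text
clock: 12.48
tcp_pos: [481.9, 7.2, 144.4]
eef_rot: [0.098, 0.668, 0.73, 0.11]
force: [1.2, -0.7, -0.7]
gripper_width: 24.3
grip_force: 99.8
```

```bash
python3 - <<'E'
from look import *
st();edge();goto(-90,-2,47,22);goto(4,-2,47,30)
E
```

```text
t 12.4833 tcp [481.9   7.2 144.4] ydir [0.953 0.085 0.291] z [ 0.29   0.029 -0.957] F [ 1.2 -0.7 -0.7] w 24.3 g 99.8 q [-0.48  0.37  0.57  2.24 -0.69  0.37  0.74]
edge in board [-179.2    5.7   48.3]
shift(tool) [-7.5 76.  27.5] then turn(deg) [-5.08 -0.2   0.06] shift if after turn [-7.3 73.3 34.2]
shift(tool) [ -7.7 152.1  57.1] then turn(deg) [-13.08  -0.2    0.05] shift if after turn [ -7.3 135.3  90.1]
```

>>> apply_moves --targets '[-0.64, 0, 0, -0.6, 9.5, 3.6, 1, -0.64, 0, 0, -0.6, 9.5, 3.7, 1, -0.64, 0, 0, -0.6, 9.4, 3.8, 1, -0.64, 0, 0, -0.6, 9.4, 3.9, 1, -0.64, 0, 0, -0.6, 9.3, 4, 1, -0.64, 0, 0, -0.6, 9.3, 4.1, 1, -0.64, 0, 0, -0.6, 9.2, 4.2, 1, -0.64, 0, 0, -0.6, 9.2, 4.3, 1, 0, 0, 0, 0, 0, 0, 1]'

```text
clock: 13.23
tcp_pos: [565.1, 8.8, 140.3]
eef_rot: [0.13, 0.663, 0.724, 0.143]
force: [0.5, 0.6, -1.9]
gripper_width: 24.6
grip_force: 99.8
```

```bash
python3 - <<'E'
from look import *
st();edge();goto(-40,-2,47,28);goto(4,-2,47,30)
E
```

```text
t 13.2333 tcp [565.1   8.8 140.3] ydir [0.922 0.081 0.379] z [ 0.378  0.035 -0.925] F [ 0.5  0.6 -1.9] w 24.6 g 99.8 q [-0.35  0.45  0.44  2.12 -0.81  0.31  0.84]
edge in board [-87.3  -0.   47.4]
shift(tool) [-1.8 33.6 18.8] then turn(deg) [-5.7  -0.14  0.01] shift if after turn [-1.7 31.6 22. ]
shift(tool) [-1.8 70.9 35.9] then turn(deg) [-7.7  -0.14  0.  ] shift if after turn [-1.7 65.4 45.1]
```

>>> apply_moves --targets '[-1.15, 0, 0, 0, 6.6, 3.8, 1, -1.15, 0, 0, 0, 6.6, 3.9, 1, -1.15, 0, 0, 0, 6.5, 4.1, 1, -1.15, 0, 0, 0, 6.4, 4.2, 1, -1.15, 0, 0, 0, 6.3, 4.3, 1, 0, 0, 0, 0, 0, 0, 1]'

```text
clock: 13.73
tcp_pos: [601.6, 11.8, 135.7]
eef_rot: [0.163, 0.656, 0.715, 0.18]
force: [1.5, 0.7, -0.2]
gripper_width: 24.6
grip_force: 99.9
```

```bash
python3 - <<'E'
from look import *
st();edge();goto(5,-2,47,28);goto(5,-2,47,30);look()
E
```

```text
t 13.7333 tcp [601.6  11.8 135.7] ydir [0.879 0.076 0.47 ] z [ 0.468  0.044 -0.883] F [ 1.5  0.7 -0.2] w 24.6 g 99.9 q [-0.16  0.46  0.17  2.12 -0.97  0.13  1.  ]
edge in board [-41.5  -0.2  47. ]
shift(tool) [-1.5 41.1 21.9] then turn(deg) [ 0.04 -0.15 -0.08] shift if after turn [-1.5 41.1 21.8]
shift(tool) [-1.5 37.6 21.9] then turn(deg) [-1.96 -0.15 -0.08] shift if after turn [-1.5 36.8 23.2]
1 263 [-34.4   5.2] [ 38.6 133.2] 3.8 z [55.2 64.5 72.7]
```

>>> apply_moves --targets '[-0.33, 0, 0, 0, 6.4, 3.6, 1, -0.33, 0, 0, 0, 6.4, 3.6, 1, -0.33, 0, 0, 0, 6.4, 3.7, 1, -0.33, 0, 0, 0, 6.4, 3.7, 1, -0.33, 0, 0, 0, 6.4, 3.8, 1, -0.33, 0, 0, 0, 6.4, 3.9, 1, 0, 0, 0, 0, 1.5, 1, 1, 0, 0, 0, 0, 0, 0, 1]'

```text
clock: 14.45
tcp_pos: [646.9, 16.8, 133.0]
eef_rot: [0.173, 0.652, 0.713, 0.191]
force: [1.2, 0.6, -1.6]
gripper_width: 24.3
grip_force: 99.7
```

```bash
python3 - <<'E'
from look import *
st();edge();look()
E
```

```text
t 14.45 tcp [646.9  16.8 133. ] ydir [0.864 0.076 0.497] z [ 0.495  0.047 -0.868] F [ 1.2  0.6 -1.6] w 24.3 g 99.7 q [-0.16  0.52  0.16  2.04 -0.98  0.13  0.99]
edge in board [ 6.7  1.  45.8]
1 99 [2.4 3.8] [ 16.7 130.7] 3.4 z [55.1 65.3 73.5]
```

>>> apply_moves --targets '[0, 0, 0, 0, -6, -25, 1, 0, 0, 0, 0, -16, -30, 1, 0, 0, 0, 0, -18, -30, 1, 0, 0, 0, 0, -18, -30, 1, 0, 0, 0, 0, 0, 0, 1]'

```text
clock: 14.92
tcp_pos: [533.8, 6.4, 205.2]
eef_rot: [0.171, 0.653, 0.712, 0.191]
force: [-0.6, -0.0, -1.6]
gripper_width: 24.1
grip_force: 99.9
```

```bash
python3 - <<'E'
from look import *
st();edge();im=look();cv2.imwrite("pics/s7.png",cv2.resize(im[140:300,130:343],(800,600),interpolation=cv2.INTER_CUBIC)[:,:,::-1])
M=pose(-7.1,0)
plan([499.5,-337.5,250],M)
E
```

```text
t 14.9167 tcp [533.8   6.4 205.2] ydir [0.865 0.074 0.496] z [ 0.493  0.049 -0.868] F [-0.6 -0.  -1.6] w 24.1 g 99.9 q [-0.38  0.26  0.43  2.23 -0.82  0.23  0.87]
edge in board [-106.9    0.6  117.9]
shift(tool) [-339.5  -35.5  -73.8] then turn(deg) [29.71 -3.42 11.85] shift if after turn [-346.3    5.7  -44.8]
```

View pics/s7.png

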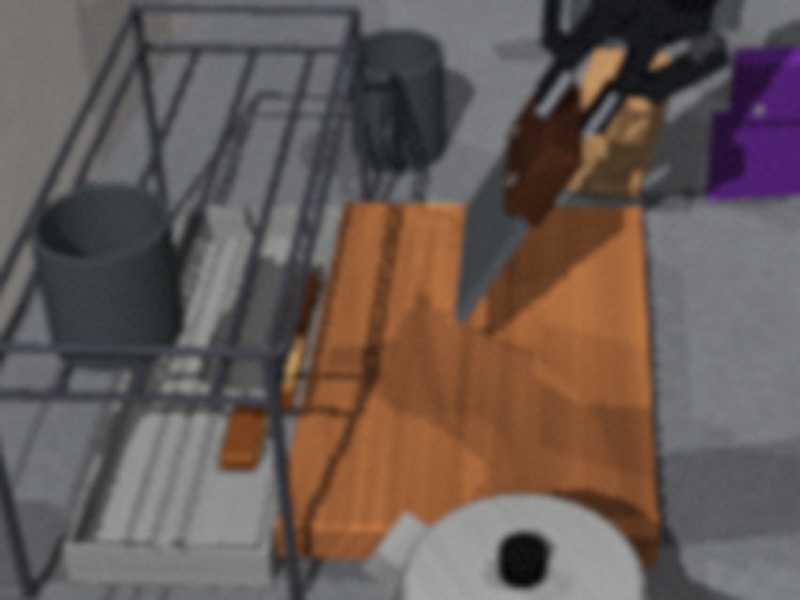

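All three crusts are off the board: (310,290), (297,355) and (245,435). I'll check the height of the middle one near the tray wall.

```bash
python3 - <<'E'
from h import *
for n in ["side","scene"]:
    im,d=camera(n);P=cloud(n,d)
    B=R.from_euler('z',-YB,degrees=True).apply((P-O).reshape(-1,3)).reshape(P.shape)
    hsv=cv2.cvtColor(im,cv2.COLOR_RGB2HSV).astype(int)
    m=((d>0)&(B[...,0]>4)&(B[...,0]<130)&(abs(B[...,1])<188)&(B[...,2]<90)&(B[...,2]>0)&(hsv[...,1]>70)).astype(np.uint8)
    k,lab,_,_=cv2.connectedComponentsWithStats(m)
    for i in range(1,k):
        if (lab==i).sum()>12: print(n,(lab==i).sum(),np.round(np.percentile(B[lab==i],[5,50,95],axis=0)).tolist())
    for r in finder.regions_of(n,"crust_a")[:5]:
        q=r["region"]&(d>0);print(round(r["score"],2),np.round(r["location"]),np.round(np.median(B[q],0)),np.round(np.percentile(B[q],95,axis=0)))
E
```

```text
side 137 [[10.0, -96.0, 10.0], [16.0, -11.0, 27.0], [20.0, 33.0, 31.0]]
side 176 [[31.0, 44.0, 10.0], [42.0, 72.0, 19.0], [53.0, 94.0, 22.0]]
0.69 [193. 255.] [42. 72. 19.] [54. 94. 22.]
0.42 [208. 239.] [16. 13. 27.] [20. 32. 30.]
scene 191 [[6.0, -102.0, 11.0], [17.0, -30.0, 28.0], [27.0, 27.0, 33.0]]
scene 114 [[27.0, 36.0, 12.0], [37.0, 65.0, 19.0], [47.0, 90.0, 24.0]]
0.53 [203. 212.] [17. -1. 27.] [26. 27. 33.]
0.48 [190. 228.] [35. 66. 19.] [47. 91. 25.]
0.46 [212. 197.] [ 17. -72.  29.] [ 24. -52.  34.]
```

>>> apply_moves --targets '[0, 0, 0, -10, -10, -36, 1, 0, 0, 0, -20, -10, -30, 1, 5.94, -0.68, 2.37, 0, 0, 0, 1, 5.94, -0.68, 2.37, 0, 0, 0, 1, 5.94, -0.68, 2.37, 0, 0, 0, 1, 5.94, -0.68, 2.37, 0, 0, 0, 1, 5.94, -0.68, 2.37, 0, 0, 0, 1, 0, 0, 0, 0, 0, 0, 1]'

```text
clock: 15.83
tcp_pos: [497.7, -25.8, 250.2]
eef_rot: [0.005, 0.746, 0.665, 0.003]
force: [1.5, 1.0, -1.2]
gripper_width: 24.8
grip_force: 100.0
```

```bash
python3 - <<'E'
from h import *
st();edge();plan([499.5,-337.5,250],pose(-7.1,0))
E
```

```text
t 15.8333 tcp [497.7 -25.8 250.2] ydir [ 0.993 -0.114  0.012] z [ 0.011 -0.004 -1.   ] F [ 1.5  1.  -1.2] w 24.8 g 100.0 q [-0.57  0.41  0.84  1.8  -0.34  1.07  0.27]
edge in board [-194.4  -29.3  149.7]
shift(tool) [-309.5   37.4    1.4] then turn(deg) [0.68 0.15 0.53] shift if after turn [-3.091e+02  4.030e+01  2.000e-01]
```

>>> apply_moves --targets '[0.3, 0.1, 0.3, -34.3, 4.4, 0, 1, 0, 0, 0.2, -34.3, 4.4, 0, 1, 0, 0, 0, -34.3, 4.4, 0, 1, 0, 0, 0, -34.3, 4.4, 0, 1, 0, 0, 0, -34.3, 4.4, 0, 1, 0, 0, 0, -34.3, 4.4, 0, 1, 0, 0, 0, -34.3, 4.4, 0, 1, 0, 0, 0, -34.3, 4.4, 0, 1, 0, 0, 0, -34.3, 4.4, 0, 1, 0, 0, 0, 0, 0, 0, 1, 0, 0, 0, 0, 0, 0, 1]'

```text
clock: 16.75
tcp_pos: [491.6, -341.5, 249.7]
eef_rot: [0.002, 0.752, 0.659, 0.003]
force: [-0.3, 0.7, -1.5]
gripper_width: 24.2
grip_force: 100.0
```

```bash
python3 - <<'E'
from h import *
st();plan([499.5,-337.5,180],pose(-7.1,0.2))
im,d=camera("wrist");P=cloud("wrist",d);x,y,Z=P[...,0],P[...,1],P[...,2];ok=(d>0)&(x>400)&(x<600)&(y>-440)&(y<-230)
rect(P[ok&(Z>140)&(Z<310)],"held");rect(P[ok&(abs(Z-55)<4)],"holder top")
cv2.imwrite("pics/w8.png",im[:,:,::-1])
E
```

```text
t 16.75 tcp [ 491.6 -341.5  249.7] ydir [ 0.991 -0.132  0.007] z [ 0.007  0.002 -1.   ] F [-0.3  0.7 -1.5] w 24.2 g 100.0 q [ 0.12  0.58  0.78  1.52 -0.43  1.21  0.84]
shift(tool) [ 4.9  6.9 69.8] then turn(deg) [ 0.18 -0.15 -0.47] shift if after turn [ 5.   7.1 69.7]
held 9216 [ 492.6 -331. ] [ 50.2 113. ] 6.5 z [267.  288.3 302.5]
holder top 1747 [ 505.7 -305.8] [111.6 189.4] 39.1 z [53.1 54.6 55.9]
```

View pics/w8.png

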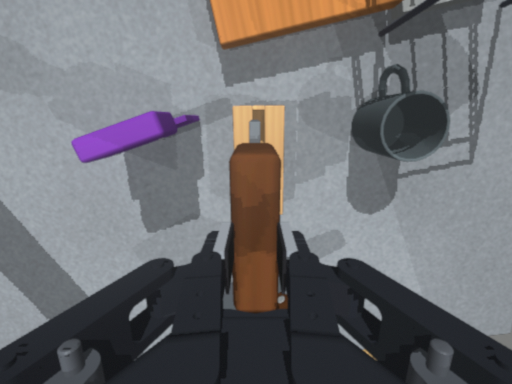

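The wrist view shows the grip held straight at columns 231–280, with the plate end at (256,130) in line with the slot. A few mm of correction, then lower.

>>> apply_moves --targets '[0.2, -0.2, -0.5, 5, 7, 0, 1, 0, 0, 0, 0, 0, 35, 1, 0, 0, 0, 0, 0, 35, 1, 0, 0, 0, 0, 0, 15, 1, 0, 0, 0, 0, 0, 0, 1, 0, 0, 0, 0, 0, 0, 1]'

```text
clock: 17.3
tcp_pos: [502.4, -332.1, 165.3]
eef_rot: [0.001, 0.746, 0.665, 0.002]
force: [-0.1, -0.5, -1.7]
gripper_width: 24.2
grip_force: 100.0
```

```bash
python3 - <<'E'
from h import *
st();plan([499.5,-337.5,160],pose(-7.1,0.2))
E
```

```text
t 17.3 tcp [ 502.4 -332.1  165.3] ydir [ 0.993 -0.114  0.003] z [ 0.003  0.002 -1.   ] F [-0.1 -0.5 -1.7] w 24.2 g 100.0 q [ 0.13  0.66  0.72  1.63 -0.5   1.04  0.89]
shift(tool) [-5.7 -2.3  5.3] then turn(deg) [-0.01 -0.11  0.54] shift if after turn [-5.8 -2.2  5.3]
```

>>> apply_moves --targets '[0, 0, 0.5, -5, -2.2, 0, 1, 0, 0, 0, 0, 0, 0, 1, 0, 0, 0, 0, 0, 0, 1]'

```text
clock: 17.55
tcp_pos: [498.7, -340.3, 167.8]
eef_rot: [0.003, 0.751, 0.661, 0.002]
force: [-0.2, 0.9, -1.5]
gripper_width: 24.6
grip_force: 100.0
```

```bash
python3 - <<'E'
from h import *
st();plan([499.5,-337.5,140],pose(-7.1,0.2))
E
```

```text
t 17.55 tcp [ 498.7 -340.3  167.8] ydir [ 0.992 -0.127  0.007] z [ 0.007 -0.002 -1.   ] F [-0.2  0.9 -1.5] w 24.6 g 100.0 q [ 0.14  0.66  0.73  1.63 -0.5   1.04  0.89]
shift(tool) [ 2.9  0.2 27.8] then turn(deg) [ 0.2   0.08 -0.21] shift if after turn [ 2.8  0.3 27.8]
```

>>> apply_moves --targets '[0, 0, 0, 2, 0, 6, 1, 0, 0, 0, 0, 0, 7, 1, 0, 0, 0, 0, 0, 7, 1, 0, 0, 0, 0, 0, 6, 1, 0, 0, 0, 0, 0, 0, 1]'

```text
clock: 17.97
tcp_pos: [497.8, -335.8, 137.8]
eef_rot: [-0.001, 0.75, 0.661, 0.001]
force: [0.1, 0.7, -2.0]
gripper_width: 24.0
grip_force: 99.9
```

```bash
python3 - <<'E'
from h import *
st();plan([499.5,-337.5,113],pose(-7.1,0.2))
E
```

```text
t 17.9667 tcp [ 497.8 -335.8  137.8] ydir [ 0.992 -0.126  0.001] z [ 0.001  0.003 -1.   ] F [ 0.1  0.7 -2. ] w 24.0 g 99.9 q [ 0.15  0.69  0.71  1.66 -0.52  0.99  0.91]
shift(tool) [-1.6  1.9 24.8] then turn(deg) [-0.16 -0.16 -0.17] shift if after turn [-1.5  1.8 24.8]
```

Edge is about 18 mm into the slot with no side force, so I'll keep going down.

>>> apply_moves --targets '[0, 0, 0, -1, 1.2, 7, 1, 0, 0, 0, 0, 0, 7, 1, 0, 0, 0, 0, 0, 5, 1, 0, 0, 0, 0, 0, 3, 1, 0, 0, 0, 0, 0, 0, 1]'

```text
clock: 18.38
tcp_pos: [499.4, -337.6, 116.8]
eef_rot: [0.0, 0.751, 0.661, 0.001]
force: [0.7, 1.2, -1.7]
gripper_width: 24.5
grip_force: 100.0
```

```bash
python3 - <<'E'
from h import *
st();plan([499.5,-337.5,112.5],pose(-7.1,0.2))
E
```

```text
t 18.3833 tcp [ 499.4 -337.6  116.8] ydir [ 0.992 -0.127  0.002] z [ 0.002  0.001 -1.   ] F [ 0.7  1.2 -1.7] w 24.5 g 100.0 q [ 0.16  0.72  0.69  1.68 -0.55  0.94  0.93]
shift(tool) [0.1 0.1 4.3] then turn(deg) [-0.07 -0.1  -0.17] shift if after turn [0.1 0.1 4.3]
```

>>> apply_moves --targets '[0, 0, 0, 0, 0, 2, 1, 0, 0, 0, 0, 0, 2, 1, 0, 0, 0, 0, 0, 1, 1, 0, 0, 0, 0, 0, 0, 1, 0, 0, 0, 0, 0, 0, 1]'

```text
clock: 18.8
tcp_pos: [499.9, -338.1, 113.0]
eef_rot: [0.001, 0.75, 0.661, 0.002]
force: [0.4, 0.0, -1.2]
gripper_width: 24.5
grip_force: 100.0
```

```bash
python3 - <<'E'
from h import *
st()
E
```

```text
t 18.8 tcp [ 499.9 -338.1  113. ] ydir [ 0.992 -0.126  0.004] z [ 0.004  0.    -1.   ] F [ 0.4  0.  -1.2] w 24.5 g 100.0 q [ 0.16  0.72  0.69  1.68 -0.55  0.93  0.93]
```

>>> apply_moves --targets '[0, 0, 0, 0, 0, 1, 1, 0, 0, 0, 0, 0, 0, 0.6, 0, 0, 0, 0, 0, 0, 0.4, 0, 0, 0, 0, 0, 0, 0, 0, 0, 0, 0, 0, 0, 0, 0, 0, 0, 0, 0, 0, 0, 0, 0, 0, 0, 0, 0, 0, 0, 0, 0, 0, 0, 0]' --squeeze 30

```text
validation failed for argument at $.ta...
```

>>> apply_moves --targets '[0, 0, 0, 0, 0, -10, 0, 0, 0, 0, 0, 0, -30, 0, 0, 0, 0, 0, 0, -35, 0, 0, 0, 0, 0, 0, -35, 0, 0, 0, 0, 0, 0, -35, 0, 0, 0, 0, 0, 0, -20, 0, 0, 0, 0, 0, 0, 0, 0, 0, 0, 0, 0, 0, 0, 0]'

```text
clock: 19.47
tcp_pos: [499.5, -339.1, 280.4]
eef_rot: [0.003, 0.751, 0.661, 0.002]
force: [-0.4, 0.4, -0.8]
gripper_width: 85.3
grip_force: 0.0
```

```bash
python3 - <<'E'
from h import *
st()
im,d=camera("wrist");P=cloud("wrist",d);x,y,Z=P[...,0],P[...,1],P[...,2];ok=(d>0)&(x>420)&(x<570)&(y>-440)&(y<-230)
hsv=cv2.cvtColor(im,cv2.COLOR_RGB2HSV).astype(int)
rect(P[ok&(Z>140)&(Z<175)],"grip top");rect(P[ok&(abs(Z-55)<4)&(hsv[...,1]>60)],"holder top")
cv2.imwrite("pics/w9.png",im[:,:,::-1])
for n in ["side","scene"]:
    im,d=camera(n);P=cloud(n,d);B=R.from_euler('z',-YB,degrees=True).apply((P-O).reshape(-1,3)).reshape(P.shape)
    for l in ["crust_a","mug_rack","mug_counter","kettle"]:
        for r in finder.regions_of(n,l)[:3]:
            q=r["region"]&(d>0);print(n,l,round(r["score"],2),"board",np.round(np.median(B[q],0)),"world",np.round(np.median(P[q],0)))
E
```

```text
t 19.4667 tcp [ 499.5 -339.1  280.4] ydir [ 0.992 -0.127  0.008] z [ 0.008 -0.002 -1.   ] F [-0.4  0.4 -0.8] w 85.3 g 0.0 q [ 0.11  0.57  0.79  1.46 -0.41  1.28  0.81]
grip top 1939 [ 497.  -333.6] [100.4  27.8] 83.2 z [145.7 149.4 150.7]
holder top 2408 [ 496.9 -335.9] [154.3  69.3] 83.1 z [51.5 52.8 54.1]
side crust_a 0.65 board [42. 73. 19.] world [726.  97.  19.]
side crust_a 0.47 board [ 15. -57.  28.] world [712. -36.  28.]
side crust_a 0.32 board [ -35. -296.   71.] world [ 682. -278.   71.]
side mug_rack 0.6 board [ 86. 172. 229.] world [761. 197. 229.]
side mug_counter 0.96 board [ -34. -296.   71.] world [ 682. -278.   71.]
side kettle 0.67 board [-163.  399.  154.] world [494. 400. 154.]
scene crust_a 0.68 board [34. 67. 18.] world [719.  90.  18.]
scene crust_a 0.5 board [ 18. -76.  28.] world [714. -53.  28.]
scene crust_a 0.5 board [17.  0. 27.] world [707.  21.  27.]
scene mug_rack 0.9 board [ 86. 146. 222.] world [763. 173. 222.]
scene mug_rack 0.46 board [-229. -316.  131.] world [ 489. -315.  131.]
scene mug_counter 0.81 board [ -35. -313.   67.] world [ 681. -298.   67.]
scene kettle 0.75 board [-179.  385.  182.] world [478. 386. 182.]
```

View pics/w9.png

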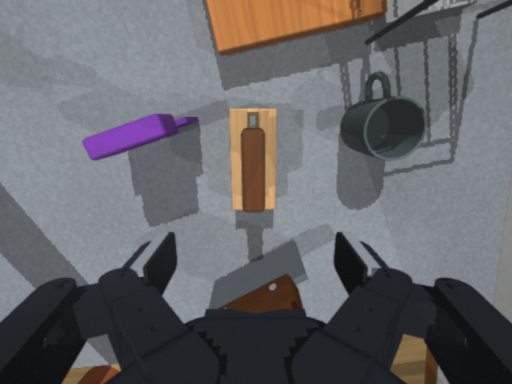

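The release call was refused (a malformed row), so the fingers opened during the lift instead. The scraper still dropped home: its top is 96.6 mm above the block, the same as at the start, and it is centred within 3 mm at (253,170). The crusts are in the tray, and the mugs and kettle haven't moved.

```bash
python3 -c "
from cell import manip
print(manip.job_done())"
```

```text
the job is handed in; nothing more can be done
None
```

The job is handed in at about 20 s of the 72 s allowed, with no verdict returned: all three crusts are in the tray, the scraper is standing in its block, and the mugs and kettle measure where they started.

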